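Press down a re-cemented football boot sole from arch to toe

ROBOT

A 6-joint arm with a two-finger parallel gripper is mounted at the origin on the work surface. World frame = base frame: x ahead of the robot, y to its left, z up, the work surface at z = 0. Lengths are in m, angles in rad, forces in N, time in s.
With the tool pointing down it reaches from about 0.3 to 0.775 m from the base axis. Payload 14.6 kg.
Tool frame: the origin (TCP) lies on the centre line of the jaws, within the pads' length; the fingertips stand 14 mm ahead of it and the grasp point (between the pads) lies 5 mm behind it; z points along the fingers, y is the line along which they close (so a half turn about z gives the same grasp; the last joint's range is limited). The gripper opens to 94 mm and grips with 3 to 60 N. Pads are 16 mm wide; open, the fingers measure 119 mm over their backs; the gripper's body (75 mm by 177 mm) begins 78 mm behind the grasp point.
Start: joints at [-1.183, 0.3, 1.521, -0, 1.321, -0.067], TCP at [0.242, -0.494, 0.219] pointing down, gripper open.
Joint ranges: [-3.03, 3.03], [-0.79, 2.21], [0.23, 2.52], [-1.04, 4.18], [0, 3.07], [-2.55, 2.55]. Speed limits (rad/s): [2.22, 2.22, 2.57, 3.14, 3.14, 3.14].

INTERFACE

Orientations are given as a 3x3 rotation matrix whose columns are the frame's x, y, z axes.
In Python, from rig import bot gives the robot as it stands.
- The arm moves only by the shell command python3 -m crank 'ROWS' [OPENING] [FORCE]. ROWS is JSON, a list of rows, each a list of 2 entries, a list of its own where there are three numbers: the shift along the world's x, y, z in mm, then the turn about the world's z in degrees. In form: [[[dx, dy, dz], yaw], ...]. A call has 1 to 20 rows; each row shifts and turns the commanded pose from where the row before left it; what a row does not reach is not made up. A row lasts 1/8 s, in which the tool goes at most 62.5 mm and 10.7 degrees, less where a joint would pass 70% of its speed; a pose out of reach is approached as far as the arm can. A call is refused whole if a number of a shift passes 62.5 or a number of a turn 10.7, either way. A call with a gripper value outside its range is refused whole. OPENING is the closure, from -1 (fully open) to 1 (shut), set as the call begins (- or left out, the last holds). The fingers move at their own pace and stop on an object; FORCE is the grip in N (left out, the last holds). Time passes only in rows, so rows that do not move let the fingers close. It gives the time, the measured TCP pose, the force, the opening and the grip force at its end, in the units of the state.
- bot.observe(): the state, without advancing time (a new reading comes with each control period).
- bot.get_image(name): name is "side" or "top" or "wrist"; returns the picture (480x640x3 uint8, red, green, blue); there is no depth.
- bot.get_calibration(name): a dict with "fx", "fy", "cx", "cy" (pixels), "k1" (the pictures are not rectified: a ray, as slopes to the right and down, at radius r is drawn at 1 + k1 r^2 times it, then the intrinsics apply), "R" (3x3) and "t" (3): a world point X has camera coordinates R X + t; the wrist camera has in their place "T_tool_cam" (4x4, takes a point from camera to tool coordinates, whose origin is the TCP and whose axes are the flange's). Camera axes: x right, y down, z forward; pixel columns grow to the right and rows downward; lengths in m; the calibration is good to about 2 mm. A picture is of the moment at which its call begins: read the wrist's pose just before it. get_calibration takes no time and is no camera call.
- bot.finish_job(): hands the job in; it is judged then, once.
The state is a dict: "clock": time; "joints": joint angles; "qvel": joint speeds; "effort": joint torques, N m; "tool_pos": TCP position; "tool_rot": TCP orientation; "force": force on the tool from outside, world axes, zero at the start; "wrist_torque": the same for the moment, N m; "finger_gap": opening from 0.0 (shut) to 1.0 (fully open); "gripper_force": force on a finger pad.
Only numpy, scipy, OpenCV 4.12 (cv2) and the standard library are available. Lean on these libraries where they do the work, as an engineer would, in place of code of your own. Each camera call takes 0.05 s, during which the arm holds its last target. There are 200 camera calls.

TASK

The football boot turned sole-up on the iron last has touch-dry contact cement on its loose sole, which is still attached at the heel but gapes open from the arch to the toe. With light fingertip pressure from above, press the sole flush onto the boot, first at the arch, then at the ball of the foot, then at the toe, each part right down before you touch the next so that no air is trapped, and come away clear. Do not lift the sole or pull it further open, and leave the other boot, the tin, the hammer and the brush where they are.

Things in the scene. Friction and masses are not known exactly. Their poses are not given: they have to be found in the camera images.
- last: fixed iron bench last (foot 170 mm across) with a pale football boot on it, sole up, 275 mm long, 90 mm wide. Origin on the bench top under the sole's midline, at the crease between arch and ball; +x to the toe (toe end 120 mm, heel end -155 mm, column -95 mm), z up. The black sole is 5 mm thick; flush, its outer face is 205 mm above the bench and its studs, 16 mm wide, stand 10.5 mm above that.
- arch_face: outer (upper) face of the arch part of the sole, 50 mm long, 62 to 73 mm wide, no studs; origin on its crease with the heel part, at x = -50 mm, z = 200 mm of the last; its x runs towards the toe, z out of the sole. It tilts up about its crease.
- ball_face: outer face of the ball part of the sole, 55 mm long, 73 to 90 mm wide; origin on its crease with the arch part (x = 0, z = 200 mm of the last when the arch is flush); axes as for arch_face. Four studs at (x, y) mm: (14, 26), (14, -31), (44, 32), (44, -34).
- toe_face: outer face of the toe part of the sole, 65 mm long, rounded, up to 90 mm wide; origin on its crease with the ball part (x = 55 mm, z = 200 mm of the last when arch and ball are flush); axes as for arch_face. Two studs at (x, y) mm: (33, 25), (33, -25).
- arch_spot (a point): point on the outer face of the arch part, on the midline, 28 mm towards the toe from its crease: the place to press the arch. At x = -22 mm, z = 205 mm of the last when flush. 10 N is ample here, 40 N is too much.
- ball_spot (a point): point on the outer face of the ball part, on the midline between the studs, 30 mm from its crease: the place to press the ball. At x = 30 mm, z = 205 mm of the last when flush. 10 N is ample here, 40 N is too much.
- toe_spot (a point): point on the outer face of the toe part, on the midline between its two studs, 35 mm from its crease: the place to press the toe. At x = 90 mm, z = 205 mm of the last when flush. 10 N is ample here, 40 N is too much.
- sole_arch (a joint): how far the arch part gapes about its crease with the heel part, rad: 0 flush, positive open; starts 0.08 to 0.14. It carries ball and toe with it, stays where it is left, gives under about 4 N at its spot and is firm once flush.
- sole_ball (a joint): the bend of the ball part relative to the arch part, rad: 0 in line, positive open; starts 0.10 to 0.18. Carries the toe, stays where it is left, gives under about 3 N at its spot once the arch is down, firm once flush.
- sole_toe (a joint): the bend of the toe part relative to the ball part, rad: 0 in line, positive open; starts 0.10 to 0.18. Stays where it is left, gives under about 2.5 N at its spot, firm once flush.
- other_boot: the pair's other boot, loose, standing on its studs, 275 mm long, 110 mm high; origin under the middle at bench level, x to its toe. Not to be moved.
- cement_tin: closed round tin, 84 mm across, 100 mm high, loose; origin at the centre of its underside. Not to be moved.
- hammer: shoe hammer, 240 mm long, lying flat, loose; x runs from the handle to the head. Not to be moved.
- brush: cement brush, 190 mm long, lying flat, loose. Not to be moved.

How it is judged:
By the outcome, as a careful person would: the job done as asked, in the order asked, and still so for the second after the job is handed in, with the robot touching nothing.
It also fails if it takes over 48 s, if anything falls off the work surface, if the arm or the gripper's body presses on something with over 40 N, if the wrist force passes 120 N, or if a joint passes its speed limit or range.

## Working session

There is one attempt and no reset: what is moved stays moved. The work goes in short steps, Python scripts to look and compute and a shell command to move; the robot and the scene stay as the last step left them, time stands still between calls to the robot, and variables do not carry over. Pictures are saved under pics/ and viewed, at most 10 in all, crops included, and the job is handed in when it is done.

```bash
mkdir -p pics
python3 - <<'E'
from rig import bot
import cv2,numpy as np
for n in("top","side"):
    im=bot.get_image(n);cv2.imwrite(f"pics/{n}0.png",im[:,:,::-1])
    c=bot.get_calibration(n);print(n,c["fx"],c["cx"],c["cy"],c["k1"],np.round(c["R"],3).tolist(),np.round(c["t"],3))
s=bot.observe();print(s)
E
```

```text
top 499.4710357476676 315.23253876368045 244.60624583346728 -0.134166232284072 [[0.0, -1.0, 0.015], [-0.983, -0.003, -0.183], [0.183, -0.015, -0.983]] [-0.024  0.607  0.834]
side 530.3307367740222 316.8628748476376 244.1412758243408 -0.026036707979741277 [[-0.899, -0.437, 0.011], [-0.265, 0.524, -0.809], [0.348, -0.731, -0.587]] [0.494 0.288 0.965]
{'clock': 0.1, 'joints': array([-1.18262257e+00,  3.00427198e-01,  1.52156750e+00, -1.60484899e-06,
        1.32069629e+00, -6.65913562e-02]), 'qvel': array([-0.00026754, -0.00023586, -0.00189009,  0.0002731 ,  0.00154982,
       -0.00060084]), 'effort': array([ 1.94447231e-03, -5.32641685e+01, -3.53282511e+01,  7.10023334e-02,
        2.35034066e-02, -6.22244784e-05]), 'tool_pos': array([ 0.24149829, -0.49387667,  0.21891615]), 'tool_rot': array([[ 8.98364069e-01,  4.39251438e-01, -4.17155415e-04],
       [ 4.39251631e-01, -8.98363497e-01,  1.01602708e-03],
       [ 7.15341589e-05, -1.09599842e-03, -9.99999397e-01]]), 'force': array([ 0.01179501,  0.06826702, -0.25752355]), 'wrist_torque': array([ 0.02009475,  0.00670247, -0.00181123]), 'gripper_force': 0.0, 'finger_gap': 0.999133573236087}
```

View pics/top0.png

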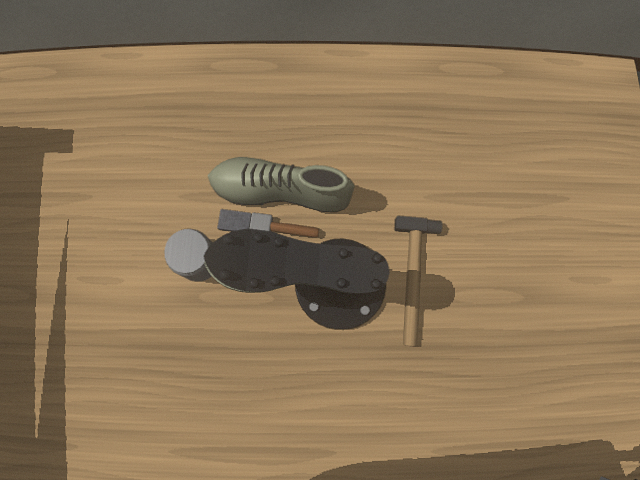

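View pics/side0.png

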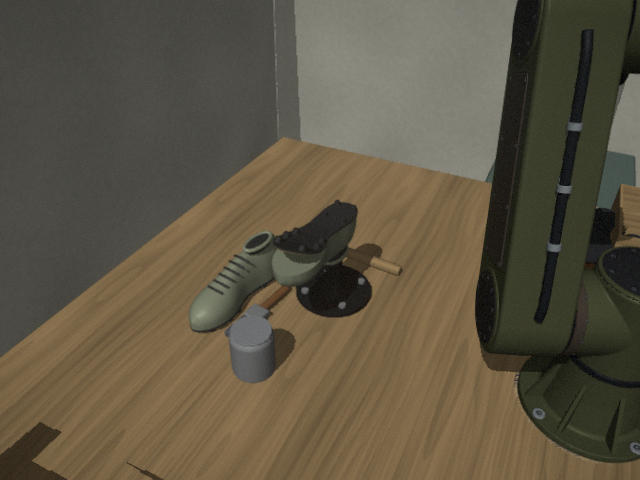

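Run:
```python
import cv2,numpy as np
t=cv2.imread("pics/top0.png")[220:340,195:395];s=cv2.imread("pics/side0.png")[190:300,260:370]
f=lambda a,k:cv2.resize(np.uint8(255*(a/255.)**.45),None,fx=k,fy=k,interpolation=cv2.INTER_CUBIC)
cv2.imwrite("pics/tc.png",f(t,4));cv2.imwrite("pics/sc.png",f(s,5))
```

```text
(no output)
```

View pics/tc.png

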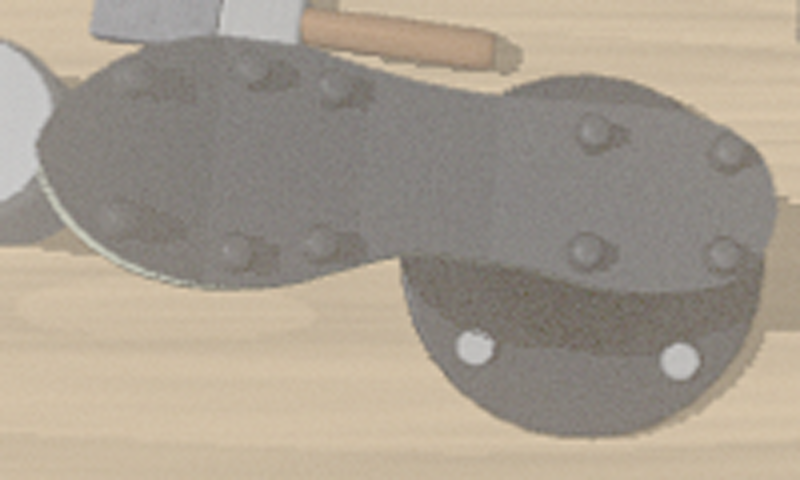

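View pics/sc.png

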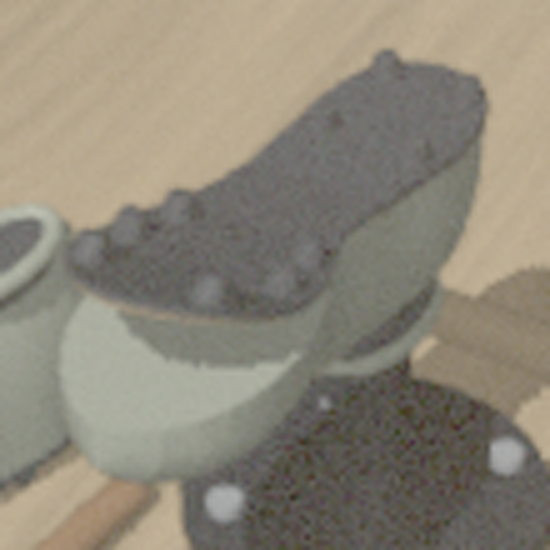

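```bash
cat > h.py <<'E'
from rig import bot
import cv2,numpy as np
def cam(n):
    c=bot.get_calibration(n);return c,np.array([[c["fx"],0,c["cx"]],[0,c["fy"],c["cy"]],[0,0,1]]),np.array([c["k1"],0,0,0,0.])
def und(n,p):
    c,K,d=cam(n);return cv2.undistortPoints(np.float64(p).reshape(-1,1,2),K,d)[:,0]
def plane(n,p,z):
    c=cam(n)[0];R=np.array(c["R"]);t=np.array(c["t"]);o=-R.T@t
    u=np.c_[und(n,p),np.ones(len(np.reshape(p,(-1,2))))]@R
    return o+u*((z-o[2])/u[:,2])[:,None]
def tri(p,q):
    P=[np.c_[cam(n)[0]["R"],cam(n)[0]["t"]] for n in("top","side")]
    X=cv2.triangulatePoints(P[0],P[1],und("top",p).T,und("side",q).T);return (X[:3]/X[3]).T
E
python3 - <<'E'
from h import *
T=lambda a:np.array(a,float)/4+[195,220]
S=lambda a:np.array(a,float)/5+[260,190]
top=T([(323,243),(340,87),(237,250),(252,68),(115,218),(132,78)])
sd=S([(307,250),(180,205),(275,280),(130,225),(208,292),(88,248)])
X=tri(top,sd);np.set_printoptions(precision=4,suppress=True);print(X)
d=X[0::2]-X[1::2];print("len",np.linalg.norm(d,axis=1),"ang of y",np.degrees(np.arctan2(d[:,1],d[:,0])))
yp=[26,32,25];ym=[-31,-34,-25]
print("mid",[ (X[2*i]+d[i]*(-yp[i])/(yp[i]-ym[i])).round(4) for i in range(3)])
print("heel studs",plane("top",T([(597,131),(588,249),(729,150),(724,252)]),.214))
print("heel end",plane("top",T([(776,200)]),.203))
print("disc L R B",plane("top",T([(400,260),(765,260),(590,437),(590,75)]),.01))
print("creases",plane("top",T([(496,180),(362,170),(211,165)]),.205))
E
```

```text
[[0.5245 0.0361 0.2167]
 [0.5814 0.0306 0.2162]
 [0.522  0.0666 0.2233]
 [0.5863 0.0619 0.2249]
 [0.5298 0.1069 0.2422]
 [0.5799 0.1027 0.2422]]
len [0.0572 0.0645 0.0502] ang of y [174.5226 175.8175 175.145 ]
mid [array([0.5505, 0.0336, 0.2165]), array([0.5532, 0.0643, 0.2241]), array([0.5549, 0.1048, 0.2422])]
heel studs [[ 0.5657 -0.0631  0.214 ]
 [ 0.5225 -0.0595  0.214 ]
 [ 0.5588 -0.1114  0.214 ]
 [ 0.5214 -0.1088  0.214 ]]
heel end [[ 0.5419 -0.13    0.203 ]]
disc L R B [[ 0.5395  0.0135  0.01  ]
 [ 0.5396 -0.156   0.01  ]
 [ 0.4583 -0.0738  0.01  ]
 [ 0.6269 -0.0752  0.01  ]]
creases [[ 0.5489 -0.0265  0.205 ]
 [ 0.5525  0.0227  0.205 ]
 [ 0.5541  0.0783  0.205 ]]
```

```bash
python3 -m crank '[[[0,0,25],0],[[0,0,25],0],[[0,0,25],0],[[25.6,41.3,0],-2.6],[[25.6,41.3,0],-2.6],[[25.6,41.3,0],-2.6],[[25.6,41.3,0],-2.6],[[25.6,41.3,0],-2.6],[[25.6,41.3,0],-2.6],[[25.6,41.3,0],-2.6],[[25.6,41.3,0],-2.6],[[25.6,41.3,0],-2.6],[[25.6,41.3,0],-2.6],[[25.6,41.3,0],-2.6],[[25.6,41.3,0],-2.4],[[0,0,0],0],[[0,0,0],0]]' 1 20
python3 - <<'E'
from h import *
s=bot.observe();print(s["clock"],s["tool_pos"],s["tool_rot"],s["force"],s["finger_gap"])
T=np.array(bot.get_calibration("wrist")["T_tool_cam"]);print(T.round(3))
f=lambda n:cv2.imwrite(f"pics/{n}1.png",np.uint8(255*(bot.get_image(n)[:,:,::-1]/255.)**.6))
f("wrist");f("top")
E
```

```text
clock: 2.22
tool_pos: [0.5485, 0.0012, 0.2941]
tool_rot: [[0.996, -0.086, -0.001], [-0.086, -0.996, -0.0], [-0.001, 0.0, -1.0]]
force: [-0.3, -0.1, 0.1]
finger_gap: 0.007
gripper_force: 0.0
2.225 [0.54851681 0.00118764 0.29408309] [[ 9.96327228e-01 -8.56235888e-02 -8.09466290e-04]
 [-8.56237025e-02 -9.96327542e-01 -1.06906198e-04]
 [-7.97339866e-04  1.75823057e-04 -9.99999667e-01]] [-0.32745633 -0.0854367   0.14014495] 0.007104449146911155
[[-0.    -0.969 -0.245  0.071]
 [ 1.    -0.001  0.001 -0.   ]
 [-0.001 -0.245  0.969 -0.165]
 [ 0.     0.     0.     1.   ]]
```

View pics/wrist1.png

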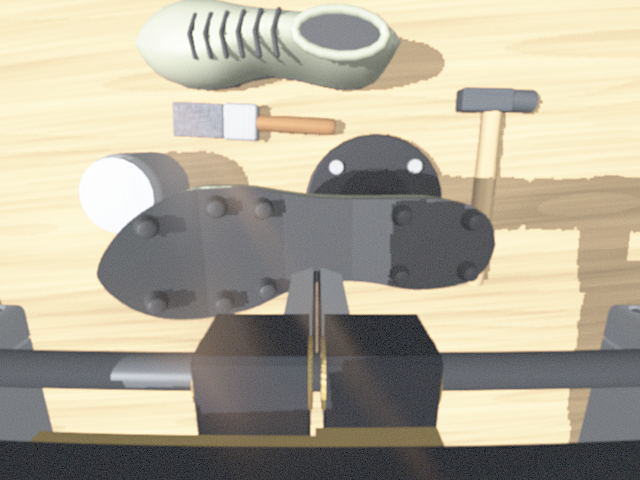

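Run:
```python
from h import *
s=bot.observe();Tc=np.array(bot.get_calibration("wrist")["T_tool_cam"])
R=s["tool_rot"];o=s["tool_pos"]+R@Tc[:3,3]
for nm,p,z in [("heel/arch",(352,237),.205),("arch/ball",(283,238),.21),("st14+",(267,290),.218),("st14-",(264,208),.218),("st44+",(223,302),.228),("st44-",(216,207),.228),("t+",(156,302),.245),("t-",(147,226),.245),("hs",(403,215),.214),("hs",(401,273),.214),("heel end",(494,240),.203)]:
    u=R@Tc[:3,:3]@np.append(und("wrist",p)[0],1);print(nm,(o+u*((z-o[2])/u[2])).round(4))
```

```text
heel/arch [ 0.5531 -0.0252  0.205 ]
arch/ball [0.5579 0.0236 0.21  ]
st14+ [0.5232 0.0381 0.218 ]
st14- [0.5815 0.033  0.218 ]
st44+ [0.521  0.0675 0.228 ]
st44- [0.5865 0.0621 0.228 ]
t+ [0.5317 0.105  0.245 ]
t- [0.5811 0.1007 0.245 ]
hs [ 0.5678 -0.0602  0.214 ]
hs [ 0.526  -0.0576  0.214 ]
heel end [ 0.5412 -0.1289  0.203 ]
```

```bash
python3 -m crank '[[[0,0,-20],0],[[0,0,-20],0],[[0,0,-10],0],[[0,0,-5],0],[[0,0,-5],0],[[0,0,-3],0],[[0,0,-3],0],[[0,0,-2],0],[[0,0,-2],0],[[0,0,0],0]]'; python3 -m crank '[[[0,0,-2],0],[[0,0,0],0]]'
```

```text
clock: 3.58
tool_pos: [0.5488, 0.0015, 0.2243]
tool_rot: [[0.996, -0.086, -0.0], [-0.086, -0.996, 0.0], [-0.0, 0.0, -1.0]]
force: [1.1, 0.5, -0.2]
finger_gap: 0.007
gripper_force: 0.0
clock: 3.82
tool_pos: [0.5489, 0.0016, 0.2225]
tool_rot: [[0.996, -0.086, 0.0], [-0.086, -0.996, 0.0], [0.0, -0.0, -1.0]]
force: [-0.4, 1.2, 0.9]
finger_gap: 0.005
gripper_force: 0.3
```

```bash
for i in 1; do python3 -m crank '[[[0,0,-1],0],[[0,0,0],0]]'|grep -E 'pos|^force'; python3 -m crank '[[[0,0,-1],0],[[0,0,0],0]]'|grep -E 'pos|^force';python3 -m crank '[[[0,0,-1],0],[[0,0,0],0]]'|grep -E 'pos|^force'; done
```

```text
tool_pos: [0.5489, 0.0017, 0.2217]
force: [1.1, 1.7, 3.2]
tool_pos: [0.5489, 0.0016, 0.2204]
force: [0.5, 2.4, 3.3]
tool_pos: [0.5488, 0.0015, 0.2194]
force: [0.5, 2.4, 2.8]
```

```bash
python3 -m crank '[[[0,0,-0.5],0],[[0,0,0],0]]'|grep -E 'pos|^force'; python3 -m crank '[[[0,0,-0.5],0],[[0,0,0],0]]'|grep -E 'pos|^force'
```

```text
tool_pos: [0.5488, 0.0015, 0.2192]
force: [0.3, 2.8, 5.1]
tool_pos: [0.5489, 0.0015, 0.2191]
force: [-1.9, 3.1, 8.7]
```

```bash
python3 -m crank '[[[0,0,-0.5],0],[[0,0,0],0],[[0,0,0],0]]'|grep -E 'pos|^force'; python3 -m crank '[[[0,0,-0.3],0],[[0,0,0],0],[[0,0,0],0]]'|grep -E 'pos|^force'
```

```text
tool_pos: [0.5489, 0.0015, 0.219]
force: [-2.8, 3.6, 12.0]
tool_pos: [0.549, 0.0015, 0.219]
force: [-4.1, 3.2, 14.3]
```

```bash
python3 -m crank '[[[0,0,5],0],[[0,0,15],0],[[0,0,30],0],[[2.2,26,0],0],[[2.2,25.8,0],0],[[0,0,0],0],[[0,0,-15],0],[[0,0,-10],0],[[0,0,-4],0],[[0,0,0],0]]'; python3 -m crank '[[[0,0,-3],0],[[0,0,0],0]]' |grep -E 'pos|^force';python3 -m crank '[[[0,0,-3],0],[[0,0,0],0]]' |grep -E 'pos|^force'
```

```text
clock: 7.08
tool_pos: [0.5531, 0.053, 0.2384]
tool_rot: [[0.996, -0.087, -0.001], [-0.087, -0.996, -0.0], [-0.001, 0.0, -1.0]]
force: [0.3, -0.3, 0.9]
finger_gap: 0.003
gripper_force: 0.0
tool_pos: [0.5532, 0.0533, 0.2356]
force: [-0.3, 0.3, -0.4]
tool_pos: [0.5531, 0.0533, 0.2324]
force: [1.5, -0.2, 1.1]
```

```bash
g(){ grep -E 'pos|^force'; }; python3 -m crank '[[[0,0,-2],0],[[0,0,0],0]]'|g; python3 -m crank '[[[0,0,-2],0],[[0,0,0],0]]'|g;python3 -m crank '[[[0,0,-2],0],[[0,0,0],0]]'|g; python3 -m crank '[[[0,0,-2],0],[[0,0,0],0]]'|g; python3 -m crank '[[[0,0,-2],0],[[0,0,0],0]]'|g
```

```text
tool_pos: [0.5532, 0.0533, 0.2305]
force: [-0.3, -0.5, -0.6]
tool_pos: [0.5531, 0.0533, 0.2285]
force: [-0.1, -0.6, -0.0]
tool_pos: [0.5531, 0.0533, 0.2265]
force: [-0.2, -0.0, -0.5]
tool_pos: [0.5531, 0.0533, 0.2245]
force: [-0.6, -0.5, -0.1]
tool_pos: [0.5532, 0.0534, 0.2227]
force: [0.4, 0.9, -0.2]
```

```bash
g(){ grep -E 'pos|^force'; }; python3 -m crank '[[[0,0,-1],0],[[0,0,0],0]]'|g; python3 -m crank '[[[0,0,-1],0],[[0,0,0],0]]'|g;python3 -m crank '[[[0,0,-1],0],[[0,0,0],0]]'|g; python3 -m crank '[[[0,0,-0.5],0],[[0,0,0],0]]'|g; python3 -m crank '[[[0,0,-0.5],0],[[0,0,0],0]]'|g
```

```text
tool_pos: [0.5533, 0.0535, 0.2218]
force: [0.3, 2.5, 2.3]
tool_pos: [0.5532, 0.0534, 0.2207]
force: [1.0, 2.1, 2.8]
tool_pos: [0.5532, 0.0533, 0.2196]
force: [-0.2, 0.8, 2.8]
tool_pos: [0.5532, 0.0533, 0.2191]
force: [-0.1, 2.4, 3.2]
tool_pos: [0.5532, 0.0533, 0.2187]
force: [0.6, 2.5, 3.7]
```

```bash
g(){ grep -E 'pos|^force'; }; python3 -m crank '[[[0,0,-0.5],0],[[0,0,0],0]]'|g; python3 -m crank '[[[0,0,-0.5],0],[[0,0,0],0]]'|g;python3 -m crank '[[[0,0,-0.5],0],[[0,0,0],0],[[0,0,0],0]]'|g
```

```text
tool_pos: [0.5533, 0.0534, 0.2184]
force: [-0.1, 3.0, 6.3]
tool_pos: [0.5534, 0.0533, 0.2182]
force: [-0.4, 2.2, 7.9]
tool_pos: [0.5534, 0.0534, 0.2179]
force: [-0.7, 2.4, 10.1]
```

```bash
g(){ grep -E 'pos|^force'; }; python3 -m crank '[[[0,0,-0.5],0],[[0,0,0],0],[[0,0,0],0]]'|g; python3 -m crank '[[[0,0,-0.5],0],[[0,0,0],0],[[0,0,0],0]]'|g;python3 -m crank '[[[0,0,0],0],[[0,0,0],0],[[0,0,0],0]]'|g
python3 - <<'E'
from h import *
cv2.imwrite("pics/s2.png",cv2.resize(np.uint8(255*(bot.get_image("side")[170:300,240:400,::-1]/255.)**.5),None,fx=4.5,fy=4.5,interpolation=cv2.INTER_CUBIC))
E
```

```text
tool_pos: [0.5535, 0.0534, 0.2176]
force: [-1.3, 2.1, 11.3]
tool_pos: [0.5535, 0.0534, 0.2174]
force: [-2.1, 2.5, 13.2]
tool_pos: [0.5535, 0.0534, 0.2174]
force: [-0.8, 2.9, 12.4]
```

View pics/s2.png

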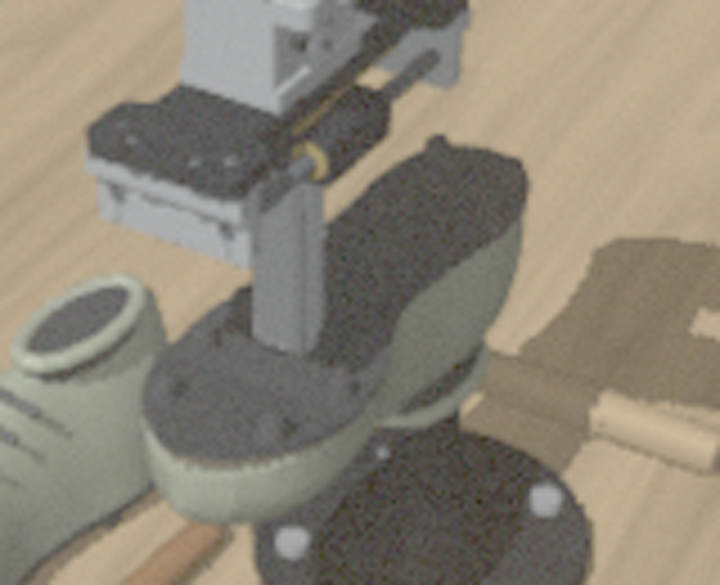

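```bash
g(){ grep -E 'pos|^force'; }; python3 -m crank '[[[0,0,5],0],[[0,0,15],0],[[0,0,25],0],[[2.5,30,0],0],[[2.5,29.8,0],0],[[0,0,0],0],[[0,0,-15],0],[[0,0,-10],0],[[0,0,-5],0],[[0,0,-2],0],[[0,0,0],0]]'; python3 -m crank '[[[0,0,-2],0],[[0,0,0],0]]' |g;python3 -m crank '[[[0,0,-1],0],[[0,0,0],0]]' |g;python3 -m crank '[[[0,0,-1],0],[[0,0,0],0]]' |g;python3 -m crank '[[[0,0,-1],0],[[0,0,0],0]]' |g
```

```text
clock: 13.5
tool_pos: [0.5583, 0.113, 0.2292]
tool_rot: [[0.996, -0.086, 0.0], [-0.086, -0.996, -0.0], [0.0, -0.0, -1.0]]
force: [0.1, 0.1, 0.5]
finger_gap: 0.005
gripper_force: 0.0
tool_pos: [0.5582, 0.1131, 0.2272]
force: [-0.3, 0.3, -0.1]
tool_pos: [0.5582, 0.1131, 0.2261]
force: [0.4, 0.0, -0.5]
tool_pos: [0.5582, 0.1131, 0.2251]
force: [0.3, -1.0, -0.2]
tool_pos: [0.5583, 0.1132, 0.2243]
force: [0.6, 1.2, 1.2]
```

```bash
g(){ grep -E 'pos|^force'; }; python3 -m crank '[[[0,0,-2],0],[[0,0,0],0]]' |g;python3 -m crank '[[[0,0,-2],0],[[0,0,0],0]]' |g;python3 -m crank '[[[0,0,-1],0],[[0,0,0],0]]' |g;python3 -m crank '[[[0,0,-0.5],0],[[0,0,0],0]]' |g;python3 -m crank '[[[0,0,-0.5],0],[[0,0,0],0]]' |g;python3 -m crank '[[[0,0,-0.5],0],[[0,0,0],0]]' |g
```

```text
tool_pos: [0.5582, 0.1132, 0.222]
force: [-0.3, 0.5, 1.7]
tool_pos: [0.5581, 0.1131, 0.2199]
force: [0.0, 1.2, 1.1]
tool_pos: [0.5582, 0.1131, 0.2191]
force: [-0.2, 0.7, 1.2]
tool_pos: [0.5582, 0.1131, 0.2187]
force: [0.3, 2.8, 2.8]
tool_pos: [0.5582, 0.1131, 0.2181]
force: [-0.0, 2.0, 0.7]
tool_pos: [0.5582, 0.1131, 0.2177]
force: [-0.0, 2.2, 3.3]
```

```bash
g(){ grep -E 'pos|^force'; }; python3 -m crank '[[[0,0,-1],0],[[0,0,0],0]]' |g;python3 -m crank '[[[0,0,-1],0],[[0,0,0],0]]' |g;python3 -m crank '[[[0,0,-1],0],[[0,0,0],0]]' |g;python3 -m crank '[[[0,0,-0.5],0],[[0,0,0],0]]' |g
```

```text
tool_pos: [0.5582, 0.1132, 0.2167]
force: [-0.6, 3.3, 4.8]
tool_pos: [0.5583, 0.1132, 0.2159]
force: [-0.2, 3.3, 5.9]
tool_pos: [0.5584, 0.1132, 0.2151]
force: [0.8, 3.2, 8.0]
tool_pos: [0.5584, 0.1132, 0.2147]
force: [-0.3, 1.8, 8.1]
```

```bash
g(){ grep -E 'pos|^force'; }; python3 -m crank '[[[0,0,-1],0],[[0,0,0],0],[[0,0,0],0]]' |g;python3 -m crank '[[[0,0,-0.5],0],[[0,0,0],0],[[0,0,0],0]]' |g; python3 -m crank '[[[0,0,5],0],[[0,0,15],0],[[0,0,30],0],[[0,0,40],0],[[-40,-40,0],0],[[-60,-60,0],0],[[-60,-60,0],0],[[0,0,0],0]]'
python3 - <<'E'
from h import *
cv2.imwrite("pics/s3.png",cv2.resize(np.uint8(255*(bot.get_image("side")[170:300,240:400,::-1]/255.)**.5),None,fx=4.5,fy=4.5,interpolation=cv2.INTER_CUBIC))
E
```

```text
tool_pos: [0.5585, 0.1132, 0.2143]
force: [-1.7, 1.8, 12.8]
tool_pos: [0.5585, 0.1132, 0.2143]
force: [-3.4, 1.6, 15.9]
clock: 18.75
tool_pos: [0.428, -0.0172, 0.3037]
tool_rot: [[0.996, -0.09, 0.001], [-0.09, -0.996, -0.001], [0.001, 0.001, -1.0]]
force: [0.3, 0.6, 0.2]
finger_gap: 0.007
gripper_force: 0.0
```

View pics/s3.png

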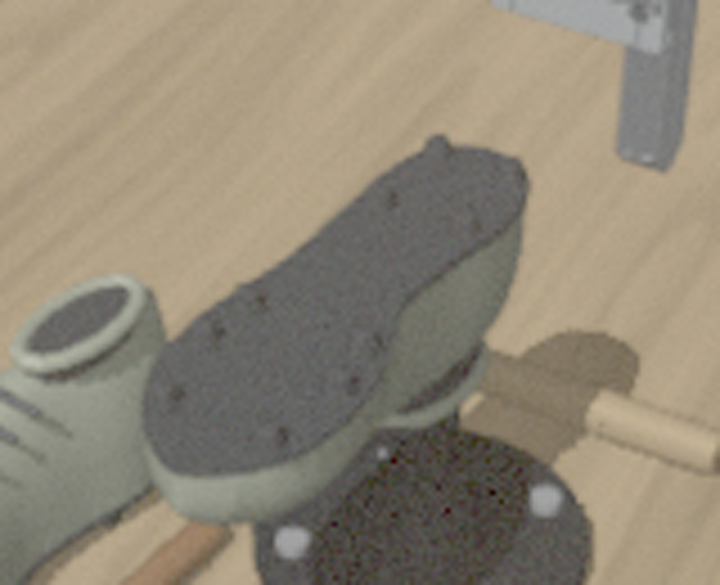

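Run:
```python
from h import *
im=bot.get_image("top");cv2.imwrite("pics/t3raw.png",im[:,:,::-1])
cv2.imwrite("pics/t3.png",cv2.resize(np.uint8(255*(im[220:340,195:395,::-1]/255.)**.45),None,fx=4,fy=4,interpolation=cv2.INTER_CUBIC))
```

```text
(no output)
```

View pics/t3.png

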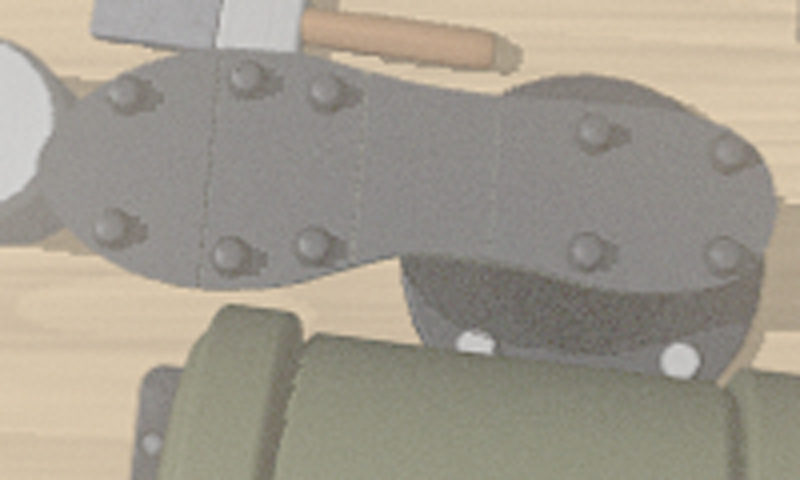

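Run:
```python
from h import *
np.set_printoptions(precision=4,suppress=True)
T=lambda a:np.array(a,float)/4+[195,220]
S=lambda a:np.array(a,float)/4.5+[240,170]
print(tri(T([(315,243),(328,92),(231,253),(247,77),(112,227),(126,94),(588,249),(597,131)]),S([(378,340),(260,297),(354,384),(219,328),(283,436),(177,392),(478,218),(393,198)])))
s=bot.observe();print(s["clock"],s["joints"])
```

```text
[[ 0.522   0.0383  0.207 ]
 [ 0.5785  0.0345  0.2086]
 [ 0.5183  0.069   0.206 ]
 [ 0.5831  0.0641  0.2101]
 [ 0.5279  0.1128  0.2065]
 [ 0.5774  0.109   0.2089]
 [ 0.5195 -0.0608  0.2106]
 [ 0.5635 -0.0649  0.2063]]
18.85 [-0.1212 -0.0302  1.7007 -0.0001  1.4702  1.537 ]
```

```bash
python3 -m crank '[[[0,0,0],0],[[0,0,0],0]]'|head -2; python3 -c "
from rig import bot
print(bot.finish_job())"
```

```text
clock: 19.1
tool_pos: [0.4302, -0.0147, 0.3024]
the job is handed in; nothing more can be done
None
```

I pressed the sole down at the arch, then the ball, then the toe (peak upward force read about 14, 13 and 16 N), backed the arm well clear and handed the job in at 19.1 s; afterwards the ball and toe studs measured level with the heel studs to about 1 mm, so the sole looks flush.

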